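Slide the webcam into its desk rail

ROBOT

A 6-joint arm with a two-finger parallel gripper is mounted at the origin on the work surface. World frame = base frame: x ahead of the robot, y to its left, z up, the work surface at z = 0. Lengths are in mm, angles in degrees, forces in N, time in s.
With the tool pointing down it reaches from about 250 to 725 mm from the base axis. Payload 9.7 kg.
Tool frame: the origin (TCP) lies between the finger pads; the fingertips stand 19 mm ahead of it and the grasp point (between the pads) is the TCP; z points along the fingers, y is the direction in which the jaws open and shut (so a half turn about z gives the same grasp; the last joint's range is limited). The gripper opens to 85 mm and grips with 20 to 120 N. Pads are 22 mm wide; open, the fingers measure 114 mm over their backs; the gripper's body (76 mm by 85 mm) begins 54 mm behind the grasp point. The pads swing forward as they close: fully open they stand 13 mm farther back than shut.
Start: joints at [-68.182, 4.979, 10.078, 95.1, 0, 90], TCP at [204.412, -510.6, 250.284] pointing down, gripper open.
Joint ranges: [-179.16, 179.16], [-48.56, 103.87], [-65.8, 70.77], [-126.05, 130.52], [-82.76, 87.17], [-180, 180]. Speed limits (degrees/s): [127.2, 127.2, 147.25, 180, 180, 180].

INTERFACE

Orientations are given as [roll, pitch, yaw] about the fixed x, y, z axes, in that order (R = Rz(yaw) Ry(pitch) Rx(roll)).
In Python, from workcell import arm gives the robot as it stands.
- The arm moves only by the shell command python3 -m handwheel 'ROWS' [FORCE]. ROWS is JSON, a list of rows, each a list of 7 numbers: the gripper command: -1 is shut, 1 is fully open, values between are in proportion, then the shift along the tool's x, y, z normalised to -1 to 1, where 1 is 20 mm, then the turn, a rotation vector about the tool's x, y, z normalised to -1 to 1, where 1 is 4 degrees. A call has exactly 5 rows; each row shifts and turns the commanded pose from where the row before left it, along the tool's axes as they then stand; what a row does not reach is not made up. A row lasts 1/12 s, in which the tool goes at most 41.7 mm and 7.16 degrees, less where a joint would pass 70% of its speed; a pose out of reach is approached as far as the arm can. A call with a number of a shift or a turn outside -1 to 1 is refused whole. A call with a gripper value outside its range is refused whole. The fingers move at their own pace and stop on an object; FORCE is the grip in N (left out, the last holds). Time passes only in rows, so rows that do not move let the fingers close, or fill a call up. It gives the time, the measured TCP pose, the force and the opening at its end, in the units of the state.
- arm.get_state(): the state, without advancing time (a new reading comes with each control period).
- arm.capture(name): name is "scene" or "top" or "wrist"; returns a dict with "color" (420x560x3 uint8, red, green, blue), "z_map" (420x560 float32, mm along the optical axis (not along the pixel's ray), 0 where there is no reading), "vfov" (degrees; the focal length in pixels is half the picture's height over the tangent of half this angle, whatever the lens; pixels are square), "cx", "cy" (the principal point, pixels), "world_from_camera" (4x4, takes a point from camera to world coordinates). Camera axes: x right, y down, z forward; pixel columns grow to the right and rows downward; lengths in mm; the calibration is good to about 2 mm. A picture is of the moment at which its call begins.
- arm.hand_in(): hands the job in, once; it reports no verdict.
Trained networks look in the newest picture that a camera, given by its name, has taken for a name from the list of things; names that differ only in an ending like _2 or _b are one class to them, and where a whole thing is asked for, a point or a joint stands for the part that bears it (a point fixed in the world has none). Each returns a list of dicts, best first, with "score" (0 to 1); they miss things now and then, are a little off and sometimes report something else, mostly with a low value. They report only what shows in the picture. A call takes as long as a camera call. They do not tell look-alikes from the thing itself.
- arm.cut_out(target, camera): "pixels" (420x560 bool, what is visible of it) and "centre" ([column, row] in pixels, amid what is visible of it).
The state is a dict: "clock": time; "q": joint angles; "dq": joint speeds; "tau": joint torques, N m; "tool_pos": TCP position; "orientation": TCP orientation; "force": force on the tool from outside, world axes, zero at the start; "torque": the same for the moment, N m; "width": finger opening in mm.
Only numpy, scipy, OpenCV 4.12 (cv2) and the standard library are available. Lean on these libraries where they do the work, as an engineer would, in place of code of your own. Each camera call takes 0.05 s, during which the arm holds its last target. There are 200 camera calls.

TASK

Fit the webcam to the camera rail on the desk: bring its foot plate in at the rail's open green end, under the two lips, with the lens looking back out towards that open end, and slide it along until the foot is fully home against the black stop. Leave it standing there and let go. The speaker and the gel bottle stay standing where they are.

Things in the scene. Friction and masses are not known exactly. Their poses are not given: they have to be found in the camera images.
- webcam: Loose webcam, 84 mm tall, 0.18 kg: black box head 40 (x) x 44 (y) x 44 mm, 40 to 84 mm above its underside, on a 14 mm round neck, on a green foot plate 50 (x) x 40 (y) x 6 mm. Origin: centre of the foot's underside, z up. Lens (grey ring) on the head's -x face, green mark on top beside it; hold it by the plain +y and -y faces. Starts on the desk, lens roughly to the robot (within 35 degrees).
- rail: Fixed rail; origin on desk, mid-channel. x runs along it from green open end (nearest robot) to black stop. Sizes in mm: base x -125..67, 90 wide, top (slide floor) z 12. Channel x -55..55, 46 wide, lips z 26..31 with 24 slot for the neck. Green guides x -95..-55, z to 26, 74 narrowing to 46. A foot at x -100 is clear of the lips; against the stop (x 55) the webcam's origin is at x 30, y 0, z 12.
- speaker: Loose bystander: small white speaker box 42 x 48 x 50 mm with grey slots on its front, on a short neck and a round black foot of 62 mm diameter (too wide for the rail); 85 mm tall. Origin: centre of its underside. Leave it.
- gel_bottle: Loose bystander: amber hand-gel bottle of 58 mm diameter with a white label and a black pump, 142 mm tall. Origin: centre of its underside. Leave it.
Not all that is in view belongs to the job. What is shaped like the webcam but orange or pink is not meant.

How it is judged (in metres and radians):
On the way:
1. the webcam's foot is at the rail's open end, down at floor level and in line with the channel (x of webcam in the frame of rail between -0.125 and -0.01 m and y of webcam in the frame of rail between -0.015 and 0.015 m and z of webcam in the frame of rail below 0.024 m and angle between the x axis of webcam and the x axis of rail, either way round below 0.3 rad).
At the end, for the whole second after the job is handed in: The webcam's foot lies on the rail's floor under the lips, within 14 mm of the stop, within 10 mm of the centre line and 10 degrees of the rail's direction, upright within 7 degrees, the lens towards the open end, at rest (x of webcam in the frame of rail between 0.016 and 0.036 m and y of webcam in the frame of rail between -0.01 and 0.01 m and z of webcam in the frame of rail between 0.008 and 0.018 m and angle between the x axis of webcam and the x axis of rail, either way round below 0.18 rad and x of rail in the frame of webcam below 0 m and angle between webcam's own z axis and vertical below 0.12 rad and linear speed of webcam below 0.02 m/s); the robot touches nothing.
It fails at once if the speaker is shifted by more than 40 mm or tipped over (distance of speaker from where it was at the start of the episode above 0.04 m or angle between speaker's own z axis and vertical above 0.5 rad).
It fails at once if the gel bottle is shifted by more than 40 mm or tipped over (distance of gel_bottle from where it was at the start of the episode above 0.04 m or angle between gel_bottle's own z axis and vertical above 0.5 rad).
It also fails if it takes over 42 s, if anything falls off the work surface, if the arm or the gripper's body presses on something with over 40 N, if the wrist force passes 120 N, or if a joint passes its speed limit or range.

## Working session

There is one attempt and no reset: what is moved stays moved. The work goes in short steps, Python scripts to look and compute and a shell command to move; the robot and the scene stay as the last step left them, time stands still between calls to the robot, and variables do not carry over. Pictures are saved under pics/ and viewed, about 8 in all and at most 12, crops included, and the job is handed in when it is done.

```bash
mkdir -p pics
cat > h.py <<'E'
import numpy as np, cv2
from workcell import arm
def cap(n,f=None):
    c=arm.capture(n)
    if f: cv2.imwrite('pics/'+f,c['color'][:,:,::-1])
    return c
def pts(c,mask=None):
    z=c['z_map'];f=z.shape[0]/2/np.tan(np.radians(c['vfov'])/2)
    v,u=np.nonzero((z>0)&(mask if mask is not None else True))
    d=z[v,u];P=np.c_[(u-c['cx'])/f*d,(v-c['cy'])/f*d,d,np.ones(len(d))]
    return (P@np.array(c['world_from_camera']).T)[:,:3],c['color'][v,u],np.c_[u,v]
E
python3 - <<'E'
from h import *
for n in ['top','scene']:
    c=cap(n,n+'1.png')
    print(n,np.round(c['world_from_camera'],2).tolist(),c['vfov'])
    for t in ['webcam','rail','speaker','gel_bottle']:
        for r in arm.cut_out(t,n):
            P,_,_=pts(c,r['pixels'])
            print(t,round(r['score'],2),np.round(r['centre']),len(P),np.round(np.median(P,0)),np.round(np.percentile(P,2,0)),np.round(np.percentile(P,98,0)))
a=cv2.imread('pics/top1.png');b=cv2.imread('pics/scene1.png')
print(arm.get_state())
E
```

```text
top [[-0.02, -0.99, 0.12, 470.82], [-1.0, 0.02, 0.04, -91.55], [-0.05, -0.12, -0.99, 736.07], [0.0, 0.0, 0.0, 1.0]] 56.958203054615936
webcam 0.92 [366. 181.] 931 [ 604. -211.   83.] [ 585. -238.    2.] [ 631. -191.   87.]
webcam 0.91 [412. 126.] 1119 [ 700. -296.   80.] [ 683. -325.    2.] [ 727. -279.   87.]
webcam 0.75 [360. 129.] 1027 [ 700. -204.   82.] [ 680. -231.    1.] [ 730. -180.   87.]
webcam 0.72 [296. 196.] 756 [578. -85.  84.] [ 561. -107.    5.] [604. -64.  87.]
rail 0.67 [183. 213.] 4737 [560. 121.  14.] [472.  77.  10.] [653. 164.  34.]
speaker 0.9 [342. 277.] 957 [ 446. -163.   85.] [ 419. -190.    6.] [ 472. -140.   88.]
gel_bottle 0.82 [443. 248.] 1549 [ 485. -325.   93.] [ 462. -354.   12.] [ 514. -308.  144.]
scene [[0.65, 0.58, -0.49, 962.1], [0.76, -0.51, 0.4, -423.31], [-0.02, -0.63, -0.78, 702.75], [0.0, 0.0, 0.0, 1.0]] 53.33683369143203
webcam 0.98 [286. 296.] 1143 [ 711. -213.   79.] [ 685. -233.    5.] [ 731. -184.   87.]
webcam 0.92 [252. 262.] 1102 [ 617. -221.   70.] [ 590. -240.    4.] [ 632. -193.   87.]
webcam 0.9 [243. 334.] 1294 [ 715. -307.   81
[... 329 characters left out ...]
2. -342.   88.] [ 467. -365.    7.] [ 516. -312.  143.]
{'clock': 0.5, 'q': array([-6.81830992e+01,  4.97957857e+00,  1.00777733e+01,  9.50994677e+01,
       -2.24340055e-03,  9.00019054e+01]), 'dq': array([ 0.02878196,  0.01969099, -0.01800448, -0.01924432,  0.07766904,
        0.00042499]), 'tau': array([ 9.69295616e-05, -5.19645274e+01,  4.64545441e+01,  1.74849174e-03,
        1.11205023e-05,  1.41147254e-06]), 'tool_pos': array([ 204.39157521, -510.60658304,  250.27367992]), 'orientation': array([-1.79998727e+02,  2.24344288e-03,  2.18149954e+01]), 'force': array([-0.21966275,  0.17665658, -0.12613468]), 'torque': array([-0.00764396,  0.04358921,  0.02237319]), 'width': 85.666918174505}
```

View pics/top1.png

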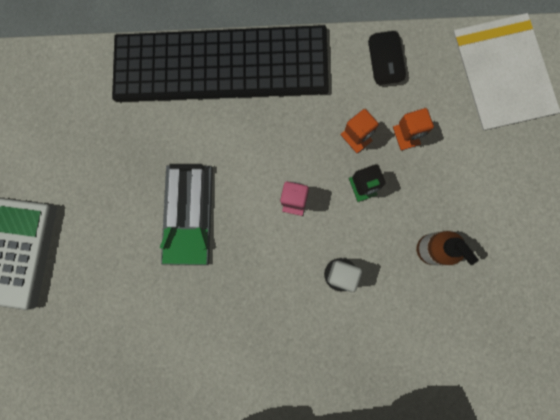

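View pics/scene1.png

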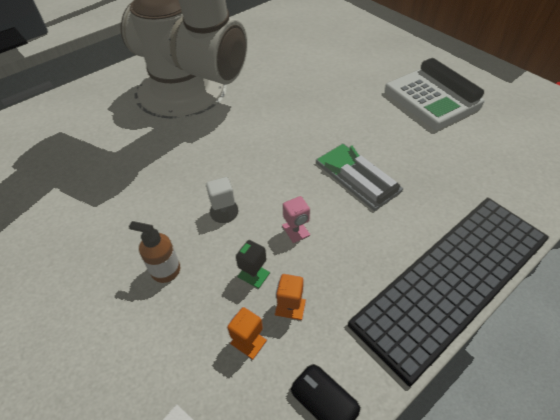

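The green-footed webcam is at top pixel (368,181). Orange look-alikes are at (361,130) and (413,127), and a pink one at (294,198). The rail spans (187,165) to (187,262), with its green open end towards the robot. Next I'll fit both poses.

```bash
cat >> h.py <<'E'
def rect(P):
    (c,s,a)=cv2.minAreaRect(P[:,:2].astype(np.float32)); return np.round(c,1),np.round(s,1),round(a,1)
def head(c,ctr,zlo=76):
    P,C,_=pts(c);m=(np.hypot(*(P[:,:2]-ctr).T)<45)
    T=P[m&(P[:,2]>zlo)&(P[:,2]<95)];C2=C[m&(P[:,2]>zlo)&(P[:,2]<95)].astype(int)
    g=T[(C2[:,1]>C2[:,0]+30)&(C2[:,1]>C2[:,2]+20)]
    print('head',len(T),rect(T),'mean',T.mean(0).round(1),'mark',len(g),g.mean(0).round(1) if len(g) else '')
    C=C.astype(int);f=P[m&(P[:,2]<12)&(C[:,1]>C[:,0]+30)]
    if len(f)>5: print('foot',len(f),rect(f),f.mean(0).round(1))
E
python3 - <<'E'
from h import *
A=[]
for n in ['top','scene']:
    c=cap(n); print(n); head(c,[608,-215])
    P,C,_=pts(c);m=(abs(P[:,0]-565)<130)&(abs(P[:,1]-120)<75)
    B=P[m&(P[:,2]>7)&(P[:,2]<36)];print('rail',len(B),rect(B))
    L=P[m&(P[:,2]>27)&(P[:,2]<37)];print('lips',len(L),rect(L),L[:,2].mean())
    Cc=C.astype(int);g=P[m&(P[:,2]>7)&(P[:,2]<20)&(Cc[:,1]>Cc[:,0]+30)];print('floor green',len(g),rect(g),np.median(g[:,2]))
E
```

```text
top
head 607 (array([ 608.7, -215.3]), array([42. , 43.9]), 20.1) mean [ 608.  -214.3   84.2] mark 70 [ 598.3 -218.4   85.6]
foot 117 (array([ 601.1, -200.6]), array([50.9, 19.2]), 38.1) [ 597.8 -204.2    6.8]
rail 4741 (array([563.1, 122. ]), array([ 91.2, 191.2]), 88.2)
lips 1485 (array([577.8, 120.2]), array([ 84.6, 159.6]), 87.5) 31.553448434350976
floor green 1223 (array([502.5, 124.8]), array([85.5, 65.9]), 88.7) 13.283952798696191
scene
head 509 (array([ 607.4, -216.1]), array([43.1, 43.7]), 19.8) mean [ 611.1 -217.1   84.4] mark 58 [ 598.1 -217.9   86.1]
foot 167 (array([ 621.6, -208.8]), array([20.5, 42.8]), 18.4) [ 623.6 -208.2    7.3]
rail 2633 (array([561.4, 121. ]), array([ 92.2, 192.9]), 88.1)
lips 902 (array([575.7, 121.6]), array([ 84.6, 160.3]), 88.2) 31.73720117045328
floor green 458 (array([500.1, 125.3]), array([85.2, 66.4]), 88.5) 13.68999371993334
```

Webcam: (608, -215.5), yaw about 20°. Rail origin: about (591.5, 120.6), yaw -1.8°. I'll move above the webcam at a height that clears the bottle.

```bash
python3 -m handwheel '[[1,0.97,-0.25,0,0,0,0],[1,0.97,-0.25,0,0,0,0],[1,0.97,-0.25,0,0,0,0],[1,0.97,-0.25,0,0,0,0],[1,0.97,-0.25,0,0,0,0]]' 40
python3 -m handwheel '[[1,0.97,-0.25,0,0,0,0],[1,0.97,-0.25,0,0,0,0],[1,0.97,-0.25,0,0,0,0],[1,0.97,-0.25,0,0,0,0],[1,0.97,-0.25,0,0,0,0]]'
python3 -m handwheel '[[1,0.97,-0.25,0,0,0,0],[1,0.97,-0.25,0,0,0,0],[1,0.97,-0.25,0,0,0,0],[1,0.97,-0.25,0,0,0,0],[1,0.97,-0.25,0,0,0,0]]'
python3 -m handwheel '[[1,0.97,-0.25,0,0,0,0],[1,0.97,-0.25,0,0,0,0],[1,0.97,-0.25,0,0,0,0],[1,0.97,-0.25,0,0,0,0],[1,0.97,-0.25,0,0,0,0]]'
python3 -m handwheel '[[1,0.97,-0.25,0.5,0,0,0],[1,0.97,-0.25,0.5,0,0,0],[1,0.97,-0.25,0.5,0,0,0],[1,0.97,-0.25,0.5,0,0,0],[1,0.97,-0.25,0.5,0,0,0.4]]'
python3 - <<'E'
from h import *
c=cap('wrist','w1.png'); head(c,[608,-215]); s=arm.get_state(); print(s['clock'],s['tool_pos'],s['orientation'])
E
```

```text
clock: 1.02
tool_pos: [285.8, -450.7, 250.3]
orientation: [180.0, -0.0, 21.8]
force: [0.1, -0.1, -0.4]
width: 85.2
clock: 1.43
tool_pos: [366.7, -391.4, 250.4]
orientation: [180.0, -0.0, 21.8]
force: [0.4, 0.1, -0.1]
width: 85.3
clock: 1.85
tool_pos: [447.5, -332.1, 250.4]
orientation: [180.0, -0.0, 21.8]
force: [0.2, -0.3, -0.5]
width: 85.5
clock: 2.27
tool_pos: [528.2, -272.9, 250.3]
orientation: [180.0, -0.0, 21.8]
force: [0.1, -0.5, -0.1]
width: 85.5
clock: 2.68
tool_pos: [609.0, -213.6, 199.7]
orientation: [-180.0, 0.0, 20.2]
force: [-0.3, 0.6, 0.2]
width: 85.5
head 2720 (array([ 607.4, -214.7]), array([42.6, 43.8]), 18.6) mean [ 610.3 -213.6   84. ] mark 368 [ 597.8 -217.8   85.2]
foot 575 (array([ 625.2, -208.8]), array([13.9, 39.6]), 18.0) [ 625.4 -208.4    6.6]
2.7333 [ 610.67744355 -211.37330392  196.84471549] [-1.79866981e+02  6.39628268e-02  2.01530135e+01]
```

View pics/w1.png

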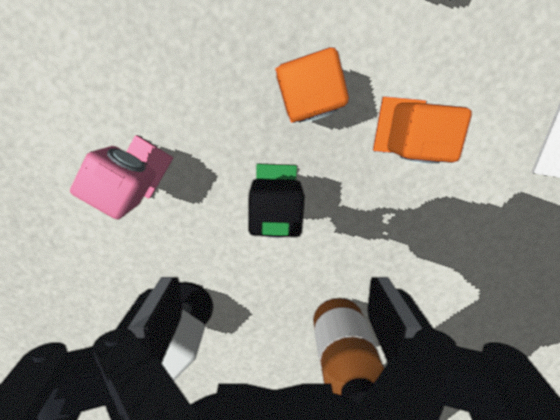

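The wrist view shows the webcam at (277,207) with its mark (275,229) towards the robot side and clearance for both fingers. I'll descend and grip.

```bash
python3 -m handwheel '[[1,0,0.04,0.5,0,0,0.36],[1,0,0,0.7,0,0,0],[1,0,0,0.7,0,0,0],[1,0,0,0.7,0,0,0],[1,0,0,0.7,0,0,0]]'
python3 -m handwheel '[[1,0,0,0.8,0,0,0],[1,0,0,0.8,0,0,0],[1,0,0,0.8,0,0,0],[1,0,0,0.6,0,0,0],[1,0,0,0.5,0,0,0]]'
python3 -m handwheel '[[-1,0,0,0,0,0,0],[-1,0,0,0,0,0,0],[-1,0,0,0,0,0,0],[-1,0,0,0,0,0,0],[-1,0,0,0,0,0,0]]' 40
python3 -m handwheel '[[-1,0,0,0,0,0,0],[-1,0,0,0,0,0,0],[-1,0,0,0,0,0,0],[-1,0,0,0,0,0,0],[-1,0,0,0,0,0,0]]' 40
```

```text
clock: 3.15
tool_pos: [607.8, -215.8, 133.6]
orientation: [180.0, -0.0, 18.7]
force: [-0.5, 0.7, -0.2]
width: 85.5
clock: 3.57
tool_pos: [607.7, -215.5, 63.1]
orientation: [-180.0, 0.0, 18.7]
force: [-0.5, 0.6, -1.3]
width: 85.6
clock: 3.98
tool_pos: [609.1, -215.2, 65.6]
orientation: [179.9, -0.1, 18.8]
force: [-0.4, -0.1, 4.2]
width: 43.9
clock: 4.4
tool_pos: [609.1, -215.2, 65.6]
orientation: [179.9, -0.1, 18.8]
force: [-1.5, 0.6, 5.8]
width: 43.6
```

```bash
python3 -m handwheel '[[-1,0,0,-0.5,0,0,0.2],[-1,0,0,-0.6,0,0,0.5],[-1,0,0,-0.7,0,0,0.6],[-1,0,0,-0.7,0,0,0.6],[-1,0,0,-0.7,0,0,0.6]]'
python3 -m handwheel '[[-1,0,0,-0.7,0,0,0.6],[-1,0,0,-0.7,0,0,0.6],[-1,0,0,-0.7,0,0,0.6],[-1,0,0,-0.5,0,0,0.6],[-1,0,0,-0.2,0,0,0.22]]'
python3 -m handwheel '[[-1,-0.17,-0.42,0,0,0,0],[-1,-0.33,-0.84,0,0,0,0],[-1,-0.33,-0.84,0,0,0,0],[-1,-0.33,-0.84,0,0,0,0],[-1,-0.33,-0.84,0,0,0,0]]'
python3 -m handwheel '[[-1,-0.33,-0.84,0,0,0,0],[-1,-0.33,-0.84,0,0,0,0],[-1,-0.33,-0.84,0,0,0,0],[-1,-0.33,-0.84,0,0,0,0],[-1,-0.33,-0.84,0,0,0,0]]'
python3 -m handwheel '[[-1,-0.33,-0.84,0,0,0,0],[-1,-0.33,-0.84,0,0,0,0],[-1,-0.33,-0.84,0,0,0,0],[-1,-0.33,-0.84,0,0,0,0],[-1,-0.33,-0.84,0,0,0,0]]'
python3 -m handwheel '[[-1,-0.33,-0.84,0,0,0,0],[-1,-0.33,-0.84,0,0,0,0],[-1,-0.33,-0.84,0,0,0,0],[-1,-0.33,-0.84,0,0,0,0],[-1,-0.33,-0.84,0,0,0,0]]'
python3 -m handwheel '[[-1,-0.17,-0.42,0,0,0,0],[-1,0,0,0,0,0,0],[-1,0,0,0,0,0,0],[-1,0,0,0,0,0,0],[-1,0,0,0,0,0,0]]'
python3 - <<'E'
from h import *
s=arm.get_state(); print(s['clock'],s['tool_pos'],s['orientation'],s['force'])
for n in ['scene','wrist','top']:
    c=cap(n,n+'2.png')
    P,C,uv=pts(c);C=C.astype(int);p=np.array(s['tool_pos'])
    m=(np.hypot(*(P-p)[:,:2].T)<60)&(P[:,2]>90)&(C[:,1]>C[:,0]+30)&(C[:,1]>C[:,2]+15)
    for lo,hi in [(95,135),(180,230)]:
        q=P[m&(P[:,2]>lo)&(P[:,2]<hi)]
        if len(q)>5: print(n,lo,len(q),q.mean(0).round(1),q.min(0).round(1),q.max(0).round(1),rect(q))
a=np.hstack([cv2.imread('pics/scene2.png')[60:330,180:520],cv2.imread('pics/wrist2.png')[:270,:430]]);cv2.imwrite('pics/m2.png',a)
E
```

```text
clock: 4.82
tool_pos: [608.3, -215.0, 129.2]
orientation: [-180.0, 0.0, 8.6]
force: [0.2, 0.6, -2.4]
width: 43.3
clock: 5.23
tool_pos: [608.9, -215.2, 186.5]
orientation: [180.0, -0.1, -1.9]
force: [0.3, -0.8, -1.5]
width: 43.8
clock: 5.65
tool_pos: [580.0, -137.3, 183.2]
orientation: [-180.0, 0.1, -1.6]
force: [0.9, -0.2, -1.8]
width: 43.8
clock: 6.07
tool_pos: [549.3, -52.3, 183.3]
orientation: [-180.0, 0.1, -1.6]
force: [0.8, 0.2, -1.3]
width: 43.3
clock: 6.48
tool_pos: [518.4, 7.7, 184.1]
orientation: [-178.9, 0.0, 0.4]
force: [-0.3, -0.5, -2.0]
width: 43.8
clock: 6.9
tool_pos: [484.9, 46.1, 187.2]
orientation: [-177.1, 0.0, 3.9]
force: [-0.1, -0.4, -1.6]
width: 43.6
clock: 7.32
tool_pos: [482.2, 49.0, 187.5]
orientation: [-176.9, 0.0, 4.2]
force: [0.6, 0.1, -1.8]
width: 43.5
7.3167 [482.17769213  48.96789085 187.46561203] [-1.76917578e+02  2.04079785e-02  4.16406678e+00] [ 0.61133758  0.11743182 -1.83936688]
scene 95 154 [487.4  55.7 129.4] [457.   31.9 126. ] [507.5  72.8 132.3] (array([481.9,  52.5]), array([50.9, 39.2]), 2.8)
wrist 95 2253 [496.1  54.4 128.7] [483.   34.6 124.1] [507.4  74.4 131.5] (array([495.2,  54.1]), array([22.7, 39.5]), 3.8)
wrist 180 1084 [471.2  47.5 207.3] [464.6  37.1 204.9] [477.4  57.7 209.2] (array([470.9,  47.5]), array([11.7, 20.5]), 3.9)
top 95 51 [468.   39.1 128. ] [458.1  31.6 125. ] [506.6  51.3 130.7] (array([482.4,  41.5]), array([48.5, 19.8]), 0.2)
```

View pics/m2.png

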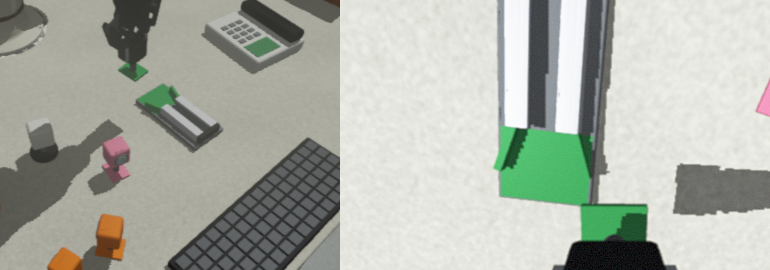

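Run:
```python
from workcell import arm
s=arm.get_state(); print({k:s[k].round(2) for k in ['q','dq','tau','tool_pos','orientation','torque']})
```

```text
{'q': array([  4.11,  -4.79,  -6.71,  88.12,   3.09, 179.94]), 'dq': array([-0.04, -0.03, -0.05,  0.04,  0.01, -0.02]), 'tau': array([ 2.000e-02, -4.269e+01,  4.802e+01,  1.000e-02,  2.000e-01,
       -0.000e+00]), 'tool_pos': array([482.11,  49.02, 187.45]), 'orientation': array([-1.7691e+02,  3.0000e-02,  4.1700e+00]), 'torque': array([-0.05, -0.03,  0.05])}
```

Joint 6 is at its 180° limit: yaw = q1 − q6 + 180, and the rail needs q6 = 196°, which is the same as -164°. Turning the other way by nearly a full turn while holding the webcam up costs about 7 s, which fits the time budget.

```bash
python3 -m handwheel '[[-1,0,0,0,0,0,-0.7],[-1,0,0,0,0,0,-0.9],[-1,0,0,0,-0.4,0,-0.9],[-1,0,0,0,-0.37,0,-0.9],[-1,0,0,0,0,0,-0.9]]'
python3 - <<'E'
from workcell import arm
s=arm.get_state(); print({k:s[k].round(2) for k in ['q','tool_pos','orientation']})
E
```

```text
clock: 7.88
tool_pos: [482.0, 49.3, 187.6]
orientation: [179.8, -0.5, 21.6]
force: [0.6, 0.1, -2.8]
width: 43.9
{'q': array([ 5.860e+00, -5.320e+00, -7.150e+00,  8.765e+01, -4.000e-02,
        1.643e+02]), 'tool_pos': array([482.  ,  49.28, 187.56]), 'orientation': array([179.82,  -0.5 ,  21.56])}
```

```bash
python3 -m handwheel '[[-1,0,0,0,0,0,-1],[-1,0,0,0,0,0,-1],[-1,0,0,0,0,0,-1],[-1,0,0,0,0,0,-1],[-1,0,0,0,0,0,-1]]' | grep -E 'pos|orie'
python3 -m handwheel '[[-1,0,0,0,0,0,-1],[-1,0,0,0,0,0,-1],[-1,0,0,0,0,0,-1],[-1,0,0,0,0,0,-1],[-1,0,0,0,0,0,-1]]' | grep -E 'pos|orie'
python3 -m handwheel '[[-1,0,0,0,0,0,-1],[-1,0,0,0,0,0,-1],[-1,0,0,0,0,0,-1],[-1,0,0,0,0,0,-1],[-1,0,0,0,0,0,-1]]' | grep -E 'pos|orie'
python3 -m handwheel '[[-1,0,0,0,0,0,-1],[-1,0,0,0,0,0,-1],[-1,0,0,0,0,0,-1],[-1,0,0,0,0,0,-1],[-1,0,0,0,0,0,-1]]' | grep -E 'pos|orie'
python3 -m handwheel '[[-1,0,0,0,0,0,-1],[-1,0,0,0,0,0,-1],[-1,0,0,0,0,0,-1],[-1,0,0,0,0,0,-1],[-1,0,0,0,0,0,-1]]' | grep -E 'pos|orie'
python3 -m handwheel '[[-1,0,0,0,0,0,-1],[-1,0,0,0,0,0,-1],[-1,0,0,0,0,0,-1],[-1,0,0,0,0,0,-1],[-1,0,0,0,0,0,-1]]' | grep -E 'pos|orie'
python3 -m handwheel '[[-1,0,0,0,0,0,-1],[-1,0,0,0,0,0,-1],[-1,0,0,0,0,0,-1],[-1,0,0,0,0,0,-1],[-1,0,0,0,0,0,-1]]' | grep -E 'pos|orie'
python3 -m handwheel '[[-1,0,0,0,0,0,-1],[-1,0,0,0,0,0,-1],[-1,0,0,0,0,0,-1],[-1,0,0,0,0,0,-1],[-1,0,0,0,0,0,-1]]' | grep -E 'pos|orie'
```

```text
tool_pos: [482.0, 49.1, 187.5]
orientation: [179.7, -0.4, 41.6]
tool_pos: [482.1, 49.1, 187.5]
orientation: [179.6, -0.3, 61.6]
tool_pos: [482.1, 49.1, 187.5]
orientation: [179.5, -0.2, 81.6]
tool_pos: [482.1, 49.1, 187.5]
orientation: [179.5, 0.0, 101.6]
tool_pos: [482.0, 49.1, 187.5]
orientation: [179.5, 0.2, 121.6]
tool_pos: [482.1, 49.1, 187.5]
orientation: [179.6, 0.3, 141.6]
tool_pos: [482.0, 49.1, 187.5]
orientation: [179.8, 0.4, 161.6]
tool_pos: [482.1, 49.1, 187.5]
orientation: [179.9, 0.5, -178.4]
```

```bash
python3 -m handwheel '[[-1,0,0,0,0,0,-1],[-1,0,0,0,0,0,-1],[-1,0,0,0,0,0,-1],[-1,0,0,0,0,0,-1],[-1,0,0,0,0,0,-1]]' | grep -E 'pos|orie'
python3 -m handwheel '[[-1,0,0,0,0,0,-1],[-1,0,0,0,0,0,-1],[-1,0,0,0,0,0,-1],[-1,0,0,0,0,0,-1],[-1,0,0,0,0,0,-1]]' | grep -E 'pos|orie'
python3 -m handwheel '[[-1,0,0,0,0,0,-1],[-1,0,0,0,0,0,-1],[-1,0,0,0,0,0,-1],[-1,0,0,0,0,0,-1],[-1,0,0,0,0,0,-1]]' | grep -E 'pos|orie'
python3 -m handwheel '[[-1,0,0,0,0,0,-1],[-1,0,0,0,0,0,-1],[-1,0,0,0,0,0,-1],[-1,0,0,0,0,0,-1],[-1,0,0,0,0,0,-1]]' | grep -E 'pos|orie'
python3 -m handwheel '[[-1,0,0,0,0,0,-1],[-1,0,0,0,0,0,-1],[-1,0,0,0,0,0,-1],[-1,0,0,0,0,0,-1],[-1,0,0,0,0,0,-1]]' | grep -E 'pos|orie'
python3 -m handwheel '[[-1,0,0,0,0,0,-1],[-1,0,0,0,0,0,-1],[-1,0,0,0,0,0,-1],[-1,0,0,0,0,0,-1],[-1,0,0,0,0,0,-1]]' | grep -E 'pos|orie'
python3 -m handwheel '[[-1,0,0,0,0,0,-1],[-1,0,0,0,0,0,-1],[-1,0,0,0,0,0,-1],[-1,0,0,0,0,0,-1],[-1,0,0,0,0,0,-1]]' | grep -E 'pos|orie'
python3 -m handwheel '[[-1,0,0,0,0,0,-1],[-1,0,0,0,0,0,-1],[-1,0,0,0,0,0,-1],[-1,0,0,0,0,0,-1],[-1,0,0,0,0,0,-0.5]]'
python3 - <<'E'
from workcell import arm
s=arm.get_state(); print({k:s[k].round(2) for k in ['q','tool_pos','orientation']})
E
```

```text
tool_pos: [482.0, 49.1, 187.5]
orientation: [-179.9, 0.5, -158.4]
tool_pos: [482.1, 49.1, 187.5]
orientation: [-179.7, 0.4, -138.4]
tool_pos: [482.0, 49.1, 187.5]
orientation: [-179.6, 0.3, -118.4]
tool_pos: [482.0, 49.1, 187.5]
orientation: [-179.5, 0.2, -98.4]
tool_pos: [482.1, 49.1, 187.5]
orientation: [-179.5, -0.0, -78.4]
tool_pos: [482.1, 49.1, 187.5]
orientation: [-179.5, -0.2, -58.4]
tool_pos: [482.1, 49.1, 187.5]
orientation: [-179.6, -0.3, -38.4]
clock: 14.55
tool_pos: [482.0, 49.1, 187.5]
orientation: [-179.7, -0.4, -20.4]
force: [0.7, -0.2, -2.1]
width: 43.4
{'q': array([ 5.790e+00, -5.300e+00, -7.130e+00,  8.766e+01,  5.000e-02,
       -1.538e+02]), 'tool_pos': array([482.05,  49.1 , 187.5 ]), 'orientation': array([-179.74,   -0.43,  -20.41])}
```

```bash
python3 -m handwheel '[[-1,0,0,0,0,0,-0.93],[-1,0,0,0,0,0,-0.93],[-1,0,0,0,0,0,-0.93],[-1,0,0,0,0,0,-0.93],[-1,0,0,0,0,0,-0.93]]'
python3 -m handwheel '[[-1,0.02,-0.75,0,-0.05,-0.12,0],[-1,0.02,-0.75,0,0,0,0],[-1,0.02,-0.75,0,0,0,0],[-1,0.02,-0.75,0,0,0,0],[-1,0.02,-0.75,0,0,0,0]]'
python3 -m handwheel '[[-1,0,0,1,0,0,0],[-1,0,0,1,0,0,0],[-1,0,0,0.5,0,0,0],[-1,0,0,0,0,0,0],[-1,0,0,0,0,0,0]]'
cat > m.py <<'E'
from h import *
import sys
s=arm.get_state(); print(s['clock'],s['tool_pos'],s['orientation'],s['force'])
c=cap('wrist',sys.argv[1])
P,C,uv=pts(c);C=C.astype(int);p=np.array(s['tool_pos'])
gr=(C[:,1]>C[:,0]+30)&(C[:,1]>C[:,2]+15)
near=np.hypot(*(P-p)[:,:2].T)<60
for lo,hi in [(p[2]-65,p[2]-48),(p[2]+10,p[2]+30)]:
    q=P[near&gr&(P[:,2]>lo)&(P[:,2]<hi)]
    if len(q)>5: print(lo.round(),len(q),q.mean(0).round(1),q.min(0).round(1),q.max(0).round(1),rect(q))
m=(abs(P[:,0]-565)<130)&(abs(P[:,1]-120)<75)
L=P[m&(P[:,2]>27)&(P[:,2]<35)&(P[:,0]>540)];print('lips',rect(L),L[:,2].mean())
F=P[m&(P[:,2]>7)&(P[:,2]<17)&gr];print('floor',rect(F),np.median(F[:,2]))
E
python3 m.py w3.png
```

```text
clock: 14.97
tool_pos: [482.0, 49.1, 187.5]
orientation: [-179.9, -0.5, -1.9]
force: [0.4, -0.3, -2.5]
width: 44.0
clock: 15.38
tool_pos: [486.7, 124.7, 187.4]
orientation: [179.9, -0.0, -2.0]
force: [0.4, 0.2, -2.3]
width: 43.3
clock: 15.8
tool_pos: [486.5, 123.8, 137.6]
orientation: [179.9, 0.0, -2.0]
force: [0.5, 0.4, -2.1]
width: 43.6
15.8 [486.45922686 123.79876698 137.55679318] [ 1.79901972e+02  1.87325164e-02 -2.04154936e+00] [ 0.52230984  0.38292272 -2.09352741]
73.0 2362 [501.  123.9  78.5] [487.7 103.8  72.6] [511.7 144.1  80.8] (array([499.8, 123.7]), array([40., 23.]), 87.7)
148.0 1130 [475.2 124.5 157.4] [468.4 114.4 155.6] [480.8 135.2 159. ] (array([474.8, 124.6]), array([20.9, 11.9]), 87.6)
lips (array([583.1, 122.2]), array([62.3, 87.9]), 88.3) 31.511632293133946
floor (array([500.4, 125.9]), array([86.7, 67.5]), 88.4) 13.047139031499654
```

View pics/w3.png

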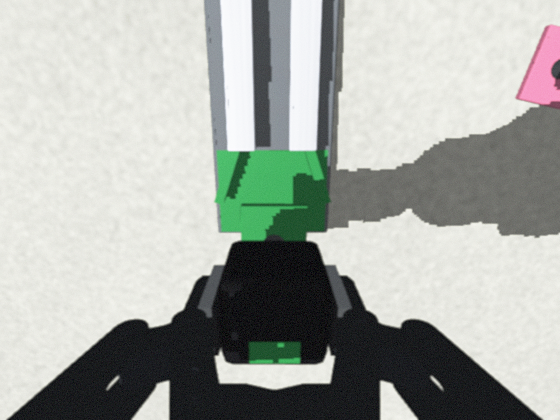

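The foot (wrist view, front edge near (275,205)) is aligned with the channel in yaw but about 1.3 mm off its centre line. I'll correct that and lower it between the guides.

```bash
python3 -m handwheel '[[-1,0,-0.065,0.6,0,0,0],[-1,0,0,0.8,0,0,0],[-1,0,0,0.7,0,0,0],[-1,0,0,0.5,0,0,0],[-1,0,0,0.28,0,0,0]]'
python3 -m handwheel '[[-1,0,0,0,0,0,0],[-1,0.2,0,0,0,0,0],[-1,0.3,0,0,0,0,0],[-1,0.3,0,0,0,0,0],[-1,0.2,0,0,0,0,0]]'
python3 m.py w4.png
```

```text
clock: 16.27
tool_pos: [486.4, 125.1, 78.7]
orientation: [179.9, 0.0, -2.0]
force: [0.4, -0.5, -1.2]
width: 43.6
clock: 16.68
tool_pos: [508.0, 124.6, 80.6]
orientation: [179.9, -0.1, -2.0]
force: [0.4, 0.1, -2.0]
width: 43.5
16.6833 [508.00647512 124.58960619  80.62036725] [ 1.79935571e+02 -1.06235906e-01 -2.03007100e+00] [ 0.41119984  0.13113978 -1.98239047]
16.0 3866 [520.  124.7  23.6] [493.8  82.4  15.7] [538.  168.4  32.2] (array([516.4, 124.8]), array([86. , 42.4]), 88.0)
91.0 1124 [496.7 125.3 100.5] [490.4 115.2  98.7] [502.5 136.1 102. ] (array([496.6, 125.4]), array([20.9, 11.8]), 88.0)
lips (array([586.8, 122.1]), array([62.5, 95.5]), 88.1) 31.51974204963957
floor (array([509.6, 125.6]), array([86.7, 49.2]), 88.0) 13.069365976690989
```

View pics/w4.png

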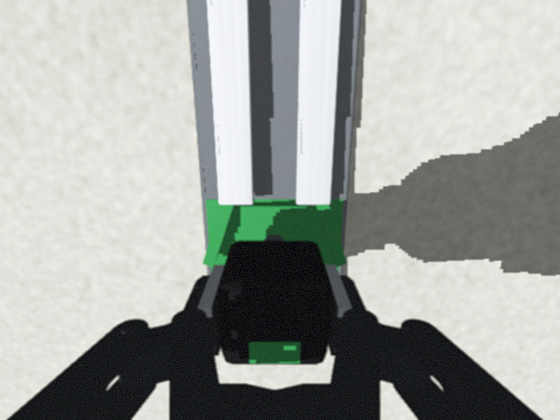

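Aligned and free of contact, so I'll slide in and watch the force.

```bash
python3 -m handwheel '[[-1,0.3,0,0.07,0,0,0],[-1,0.4,0,0,0,0,0],[-1,0.4,0,0,0,0,0],[-1,0.4,0,0,0,0,0],[-1,0.4,0,0,0,0,0]]'
python3 -m handwheel '[[-1,0.4,0,0,0,0,0],[-1,0.4,0,0,0,0,0],[-1,0.4,0,0,0,0,0],[-1,0.4,0,0,0,0,0],[-1,0.3,0,0,0,0,0]]'
```

```text
clock: 17.15
tool_pos: [545.6, 123.1, 78.5]
orientation: [179.9, -0.0, -2.0]
force: [0.3, 0.6, -1.8]
width: 43.5
clock: 17.57
tool_pos: [583.6, 121.8, 78.5]
orientation: [179.9, -0.0, -2.0]
force: [-0.8, -0.4, -2.2]
width: 43.5
```

```bash
python3 -m handwheel '[[-1,0.4,0,0,0,0,0],[-1,0.4,0,0,0,0,0],[-1,0.3,0,0,0,0,0],[-1,0.2,0,0,0,0,0],[-1,0.2,0,0,0,0,0]]'
python3 -m handwheel '[[-1,0.1,0,0,0,0,0],[-1,0.05,0,0,0,0,0],[-1,0.05,0,0,0,0,0],[-1,0.05,0,0,0,0,0],[-1,0,0,0,0,0,0]]'
```

```text
clock: 17.98
tool_pos: [613.0, 120.8, 78.5]
orientation: [179.9, -0.0, -2.0]
force: [-0.3, 0.1, -2.0]
width: 43.8
clock: 18.4
tool_pos: [617.6, 120.6, 78.6]
orientation: [179.9, -0.0, -2.0]
force: [-0.2, 0.5, -1.9]
width: 44.0
```

Still no contact. I'll creep forward to the stop.

```bash
python3 -m handwheel '[[-1,0.05,0,0,0,0,0],[-1,0.05,0,0,0,0,0],[-1,0.05,0,0,0,0,0],[-1,0,0,0,0,0,0],[-1,0,0,0,0,0,0]]'
python3 -m handwheel '[[-1,0.05,0,0,0,0,0],[-1,0.05,0,0,0,0,0],[-1,0,0,0,0,0,0],[-1,0,0,0,0,0,0],[-1,0,0,0,0,0,0]]'
```

```text
clock: 18.82
tool_pos: [620.6, 120.5, 78.6]
orientation: [179.9, -0.0, -2.0]
force: [-0.7, -0.0, -1.9]
width: 43.3
clock: 19.23
tool_pos: [621.9, 120.5, 78.5]
orientation: [179.9, 0.1, -2.0]
force: [-4.9, 0.1, 0.5]
width: 43.5
```

Contact with the stop came at x = 622, against an expected 621.5. I'll lower to the floor.

```bash
python3 -m handwheel '[[-1,0,0,0.04,0,0,0],[-1,0,0,0.04,0,0,0],[-1,0,0,0,0,0,0],[-1,0,0,0,0,0,0],[-1,0,0,0,0,0,0]]'
```

```text
clock: 19.65
tool_pos: [621.9, 120.5, 77.7]
orientation: [179.9, 0.0, -2.0]
force: [-8.3, -0.2, 6.1]
width: 43.7
```

On the floor. I'll release and retreat upward.

```bash
python3 -m handwheel '[[0.2,0,0,0,0,0,0],[0.2,0,0,0,0,0,0],[1,0,0,0,0,0,0],[1,0,0,0,0,0,0],[1,0,0,0,0,0,0]]'
python3 -m handwheel '[[1,0,0,0,0,0,0],[1,0,0,-0.3,0,0,0],[1,0,0,-0.5,0,0,0],[1,0,0,-0.8,0,0,0],[1,0,0,-1,0,0,0]]'
python3 -m handwheel '[[1,0,0,-1,0,0,0],[1,0,0,-1,0,0,0],[1,0,0,-1,0,0,0],[1,0,0,-0.8,0,0,0],[1,0,0,-0.4,0,0,0]]'
python3 -m handwheel '[[1,-0.5,0,0,0,0,0],[1,-1,0,0,0,0,0],[1,-1,0,0,0,0,0],[1,-0.5,0,0,0,0,0],[1,0,0,0,0,0,0]]'
python3 - <<'E'
from h import *
o=np.array([591.5,121.3]);a=np.radians(-1.9)
for n in ['wrist','scene','top']:
    c=cap(n,n+'5.png');P,C,_=pts(c);C=C.astype(int)
    m=(np.hypot(*(P[:,:2]-[621,120]).T)<45)&(P[:,2]>88)&(P[:,2]<104)
    T=P[m];g=P[m&(C[:,1]>C[:,0]+30)];r=rect(T);d=r[0]-o
    print(n,r,'z',np.median(T[:,2]).round(1),'mark',g.mean(0).round(1),'railxy',d[0]*np.cos(a)+d[1]*np.sin(a),-d[0]*np.sin(a)+d[1]*np.cos(a))
    t=T[T[:,2]>np.median(T[:,2])-2]; k=np.linalg.lstsq(np.c_[t[:,:2]-t[:,:2].mean(0),np.ones(len(t))],t[:,2],rcond=None)[0]; print('tilt',k[:2].round(3))
    L=P[(abs(P[:,0]-580)<45)&(abs(P[:,1]-121)<60)&(P[:,2]>27)&(P[:,2]<35)]; print('lips',rect(L))
for t in ['speaker','gel_bottle']:
    for r in arm.cut_out(t,'top')[:1]: print(t,np.median(pts(c,r['pixels'])[0],0).round())
cv2.imwrite('pics/m5.png',np.hstack([cv2.imread('pics/wrist5.png')[:300,100:460],cv2.imread('pics/scene5.png')[60:360,150:550]]))
E
```

```text
clock: 20.07
tool_pos: [622.8, 120.4, 77.0]
orientation: [179.9, -0.0, -2.0]
force: [-0.4, 0.1, 0.3]
width: 84.3
clock: 20.48
tool_pos: [622.1, 120.4, 129.5]
orientation: [179.9, 0.0, -2.0]
force: [0.8, 0.2, 0.1]
width: 85.1
clock: 20.9
tool_pos: [623.1, 120.8, 216.7]
orientation: [180.0, -0.2, -2.0]
force: [0.6, -2.1, 0.0]
width: 85.4
clock: 21.32
tool_pos: [561.1, 122.8, 213.9]
orientation: [179.9, -0.1, -2.0]
force: [-0.7, -0.3, -0.4]
width: 85.7
wrist (array([620. , 121.1]), array([43.9, 41.6]), 88.5) z 96.3 mark [610.3 121.7  97. ] railxy 28.490962190017786 0.7450325408846445
tilt [-0.011 -0.001]
lips (array([579.8, 122.3]), array([62.1, 91.1]), 88.2)
scene (array([620.8, 118.7]), array([45.6, 40.2]), 88.7) z 96.5 mark [609.9 121.1  97.8] railxy 29.370094790903607 -1.627123834664745
tilt [-0.025  0.01 ]
lips (array([580.6, 120.4]), array([63.7, 88.6]), 89.2)
top (array([631.9, 116.1]), array([47.7, 27.6]), 67.5) z 96.4 mark [nan nan nan] railxy 40.5501956516673 -3.85767191600068
tilt [-0.025  0.004]
lips (array([580.2, 121.5]), array([62.7, 89. ]), 88.2)
speaker [ 447. -163.   85.]
gel_bottle [ 485. -324.   93.]<stdin>:7: RuntimeWarning: Mean of empty slice.
  ret = um.true_divide(
```

View pics/m5.png

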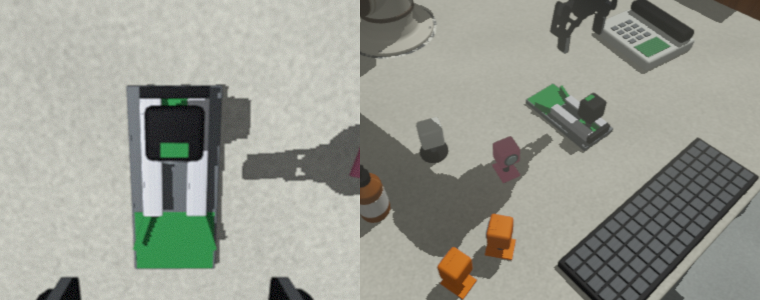

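The webcam stands in the rail, with its head at (174,133) in the left picture and its green foot edge at the black stop (174,100). The mark faces the open end, and the gripper is well clear. Handing in.

```bash
python3 -c "
from workcell import arm
arm.hand_in()"
```

```text
the job is handed in; nothing more can be done
```

The webcam is in the rail, foot against the black stop, lens towards the open end. I let go, backed the gripper clear and handed the job in at about 21.5 s. No verdict is reported.

**How it went:** I gripped the head by its plain sides. On the way over, joint 6 reached its 180° limit, so I turned the held webcam almost a full turn the other way (about 7 s). I then lowered it between the green guides and slid it in without contact until it met the stop at about 5 N. After that I pressed it lightly to the floor and released.

**Last checks:**

| Check | Wrist camera | Scene camera | Limit |
|---|---|---|---|
| Along the rail (x) | 28.5 mm | 29.4 mm | 16–36 mm |
| Off the centre line (y) | +0.7 mm | -1.6 mm | ±10 mm |
| Direction relative to the rail | under 1° | under 1° | about 10° |
| Tilt | under 2° | under 2° | about 7° |

- **Height:** the head top is at about 96 mm, which puts the foot on the rail floor.
- **Bystanders:** the speaker and gel bottle are within 1 mm of their starting positions.
- **Disagreement:** the top camera gave about 40 mm along the rail and -4 mm off centre. It saw only part of the head (a 48 x 28 mm patch with no green mark), probably because the arm was in its view, so I set that reading aside.

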